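# Match the two screw lids to the lug nut jars

## Robot

A 6-joint arm with a two-finger parallel gripper is mounted at the origin on the work surface. World frame = base frame: x ahead of the robot, y to its left, z up, the work surface at z = 0. Lengths are in m, angles in rad, forces in N, time in s.
With the tool pointing down it reaches from about 0.35 to 0.725 m from the base axis. Payload 6 kg.
Tool frame: the origin (TCP) lies on the centre line of the jaws, within the pads' length; the fingertips stand bot.tcp_to_tips ahead of it and the grasp point (between the pads) lies 2 mm behind it (bot.tcp_to_tips is the distance from the TCP to the fingertips, in m); z points along the fingers, y is the line along which they close (so a half turn about z gives the same grasp; the last joint's range is limited). The gripper opens to 85 mm and grips with 20 to 120 N. Pads are 22 mm wide; open, the fingers measure 114 mm over their backs; the gripper's body (76 mm by 85 mm) begins 54 mm behind the grasp point. The pads swing forward as they close: fully open they stand 13 mm farther back than shut.
Start: joints at [-0.912, 0.04, 0.085, 0, -1.615, -0.334], TCP at [0.191, -0.569, 0.248] pointing down, gripper open.
Joint ranges: [-2.56, 2.56], [-1.29, 2.01], [-1.08, 1.49], [-3.29, 1.98], [-2.81, -0.18], [-2.99, 2.99]. Speed limits (rad/s): [2.57, 2.57, 3.01, 3.14, 3.14, 3.14].

## Interface

Orientations are given as a unit quaternion [x, y, z, w].
In Python, from workcell import bot gives the robot as it stands.
- The arm moves only by the tool arm_command, never from a script. Its argument "deltas" is text: rows parted by semicolons, each of 4 numbers parted by spaces: the shift along the world's x, y, z in cm, then the turn about the world's z in rad. A call has exactly 8 rows; each row is the pose to reach, as a shift and turn from the pose commanded when the call began; what a row does not reach only later rows make up. A row lasts 1/10 s, in which the tool goes at most 50 mm and 8.59 degrees, less where a joint would pass 70% of its speed; a pose out of reach is approached as far as the arm can. A call with a gripper value outside its range is refused whole. "hand" is the opening, from 0 (shut) to 1 (fully open), set as the call begins (left out, the last holds). The fingers move at their own pace and stop on an object; "squeeze" is the grip in N (left out, the last holds). Time passes only in rows, so rows that repeat a pose let the fingers close, or fill a call up. It gives the time, the measured TCP pose, the force, the opening and the grip force at its end, in the units of the state.
- bot.get_obs(): the state, without advancing time (a new reading comes with each control period).
- bot.grab_frame(name): name is "side" or "top"; returns (picture, depth): 400x640x3 uint8, red, green, blue; 400x640 float32, m along the optical axis (not along the pixel's ray), 0 where there is no reading.
- bot.get_calibration(name): a dict with "intrinsics" (3x3 intrinsics, pixels), "R" (3x3) and "t" (3): a world point X has camera coordinates R X + t. Camera axes: x right, y down, z forward; pixel columns grow to the right and rows downward; lengths in m; the calibration is good to about 2 mm. A picture is of the moment at which its call begins. get_calibration takes no time and is no camera call.
- bot.close_job(): hands the job in; it is judged then, once.
The state is a dict: "clock": time; "joints": joint angles; "qd": joint speeds; "tau": joint torques, N m; "position": TCP position; "tcp_rot": TCP orientation; "wrist_force": force on the tool from outside, world axes, zero at the start; "ft_torque": the same for the moment, N m; "grip_width": finger opening in m; "grip_force": force on a finger pad.
Only numpy, scipy, OpenCV 4.12 (cv2) and the standard library are available. Lean on these libraries where they do the work, as an engineer would, in place of code of your own. Each camera call takes 0.05 s, during which the arm holds its last target. There are 200 camera calls.

## Task

Close both open clear jars of lug nuts in the steel caddy. The two orange lids look alike but have different threads, so try them on the jars until you find which belongs on which, and screw each clockwise fully home on its own jar, so that its grip bar ends in line with the two jars. Leave the other things on the shelf where they are.

Things in the scene. Friction and masses are not known exactly. Their poses are not given: they have to be found in the camera images.
- caddy: Dark steel caddy, 130 x 300 mm, walls 34 mm tall, fixed to the shelf. Two open clear jars of lug nuts (102 mm wide, 122 mm tall) stand fixed in it along its y axis, 154 mm apart; they cannot turn or lift. Each jar has a different thread; which lid fits which jar changes. Origin under its centre, z up.
- jar_left_rim (a point): Mouth centre, at rim height, of the jar on the caddy's +y side; axes as the caddy's. Neck 76 mm wide, tapering to 68 at the rim; ribs out to 87 mm. To start a lid, hold it level with its bar 40 degrees counter-clockwise (from above) of this y axis, within 10 degrees, centred to 2 mm, and lower. The matching lid drops onto its thread, lid point 12 to 13 mm above this one.
- jar_right_rim (a point): The same on the caddy's -y side. A wrong lid rides on the ribs at any angle, lid point 17 mm or more above this one, and lifts straight off. The matching lid, turned clockwise, sinks 4 mm evenly over 40 degrees and is then home: underside on the rim, bar in line with this y axis, lid point 8.5 mm above this one; hard stop 6 degrees later.
- lid_a_center (a point): Orange screw lid, round, 103 mm wide, 59 mm tall, about 110 g, lying rim-down. Skirt and disc 24 mm tall; above them an upright bar through the centre, 76 mm long, 22 mm wide, 35 mm tall, to be pinched across its width from above. Point: on the axis, 29.5 mm above the underside (half-way up). x along the bar, z up; half a turn makes no difference.
- lid_b_center (a point): The other orange screw lid: same size, look, bar, point and axes as the first; only the thread inside the skirt (21 mm deep) differs. Each lid fits just one of the two jars.
- torque_stick: red torque stick, steel bar 205 mm long, 28 mm thick, lying on the shelf; bystander. Origin under its middle.
- socket_adapter: silver socket adapter, 34 mm diameter, 64 mm tall, standing; bystander. Origin under its middle.
- pry_tool: black plastic hubcap pry tool, flat, 208 mm long; bystander. Origin under its middle.
- tread_gauge: squat aluminium tire tread gauge, 62 x 26 x 24 mm; bystander. Origin under its middle.
- spray_can: yellow spray can, 66 mm diameter, 190 mm tall, standing; bystander. Origin under its middle.
- grease_jar: closed grease jar with black cap and green label, 80 mm diameter, 85 mm tall, standing; bystander. Origin under its middle.
There are look-alikes about, which are no part of the job. What is shaped like the part that bears lid_b_center but blue is not meant. What is shaped like the part that bears lid_a_center but red is not meant.

How it is judged:
At the end, for the whole second after the job is handed in: One lid on each jar, both screwed fully home and at rest: each lid's centre point less than 10.3 mm above its jar's rim point (8.5 mm when home) and within 5 mm of the jar's axis, level within 0.06 rad, grip bar within 0.26 rad of the line through the two jars (linear speed of each of lid_a, lid_b below 0.02 m/s and angular speed of each of lid_a, lid_b below 0.1 rad/s and ((z of lid_a_center in the frame of jar_left_rim below 0.0103 m and horizontal distance between lid_a_center and jar_left_rim below 0.005 m and angle between each of lid_a_center, lid_b_center's own z axis and vertical below 0.06 rad and angle between the x axis of lid_a_center and the y axis of jar_left_rim, either way round below 0.26 rad and z of lid_b_center in the frame of jar_right_rim below 0.0103 m and horizontal distance between lid_b_center and jar_right_rim below 0.005 m and angle between the x axis of lid_b_center and the y axis of jar_right_rim, either way round below 0.26 rad) or (z of lid_a_center in the frame of jar_right_rim below 0.0103 m and horizontal distance between lid_a_center and jar_right_rim below 0.005 m and angle between each of lid_a_center, lid_b_center's own z axis and vertical below 0.06 rad and angle between the x axis of lid_a_center and the y axis of jar_right_rim, either way round below 0.26 rad and z of lid_b_center in the frame of jar_left_rim below 0.0103 m and horizontal distance between lid_b_center and jar_left_rim below 0.005 m and angle between the x axis of lid_b_center and the y axis of jar_left_rim, either way round below 0.26 rad))); the robot touches nothing.
It fails at once if a bystander is moved more than 40 mm or the spray can or grease jar is tipped over (distance of any of torque_stick, socket_adapter, pry_tool, tread_gauge, spray_can, grease_jar from where it was at the start of the episode above 0.04 m or angle between any of spray_can, grease_jar's own z axis and vertical above 0.6 rad).
It also fails if it takes over 70 s, if anything falls off the work surface, if the arm or the gripper's body presses on something with over 40 N, if the wrist force passes 120 N, or if a joint passes its speed limit or range.

## Working session

There is one attempt and no reset: what is moved stays moved. The work goes in short steps, Python scripts to look and compute and a tool call to move; the robot and the scene stay as the last step left them, time stands still between calls to the robot, and variables do not carry over. Pictures are saved under pics/ and viewed, at most 10 in all, crops included, and the job is handed in when it is done.

Besides the shell and the picture viewer there is one more tool, called in YAML: its name, and indented under it one key for each argument. arm_command: Moves the arm, as the interface text tells. Its arguments: {"type":"object","properties":{"deltas":{"type":"string"},"hand":{"type":"number"},"squeeze":{"type":"number"}},"required":["deltas"]}

```bash
ls; mkdir -p pics; python3 - <<'E'
from workcell import bot
import cv2,numpy as np
o=bot.get_obs();print({k:np.round(v,3) for k,v in o.items()},bot.tcp_to_tips)
for n in("top","side"):
    p,d=bot.grab_frame(n);np.savez(f"{n}0.npz",p=p,d=d);cv2.imwrite(f"pics/{n}0.png",p[:,:,::-1])
    c=bot.get_calibration(n);print(n,c["intrinsics"],c["R"],c["t"])
E
```

```text
pics
{'clock': np.float64(0.0), 'joints': array([-0.912,  0.041,  0.084, -0.   , -1.615, -0.334]), 'qd': array([-0.   , -0.001, -0.001, -0.001,  0.001, -0.002]), 'tau': array([-2.0000e-03, -3.6820e+01,  3.4741e+01,  6.9320e+00, -5.0000e-03,
        0.0000e+00]), 'position': array([ 0.191, -0.568,  0.247]), 'tcp_rot': array([-0.162,  0.987,  0.001, -0.   ]), 'wrist_force': array([ 0.445, -0.782, -0.549]), 'ft_torque': array([ 0.041, -0.002,  0.026]), 'grip_force': np.float64(0.0), 'grip_width': np.float64(0.085)} 0.017
top [[490.34001944   0.         323.74810295]
 [  0.         490.34001944 201.45617133]
 [  0.           0.           1.        ]] [[ 0.00417339 -0.99998317  0.00403068]
 [-0.99118875 -0.00467025 -0.13237463]
 [ 0.13239122 -0.00344272 -0.99119156]] [0.0115512  0.49230976 1.44632478]
side [[474.45444559   0.         321.74199004]
 [  0.         474.45444559 194.28369197]
 [  0.           0.           1.        ]] [[ 0.98840338 -0.15077564  0.01804082]
 [-0.07434051 -0.58405247 -0.80830452]
 [ 0.13240942  0.79758976 -0.58848817]] [-0.48279205  0.13652133  1.29072934]
```

View pics/top0.png

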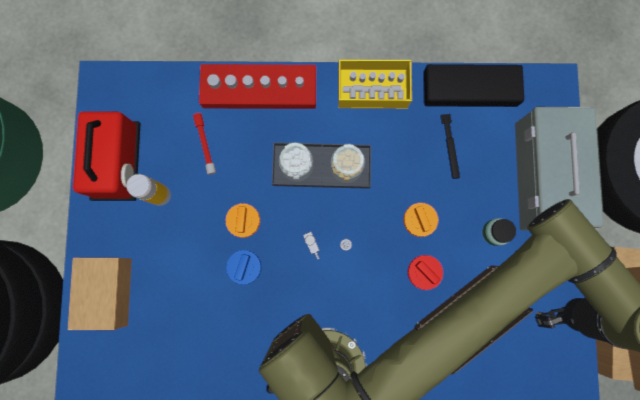

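View pics/side0.png

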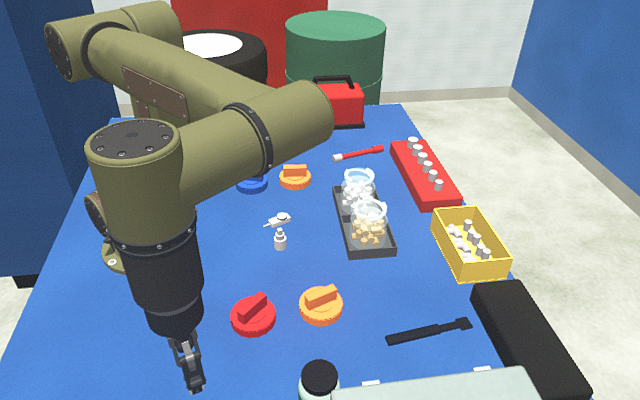

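The top view shows the orange lids at (242,220) and (421,219), the jars at (296,160) and (348,160), and the caddy around them. In the side view the lids are at (295,177) and (321,304), and the jar mouths are near (358,175) and (369,211).

```bash
cat > h.py <<'E'
import numpy as np,cv2
from workcell import bot
C={n:bot.get_calibration(n) for n in("top","side")}
def ray(n,uv):
    c=C[n];R=c["R"];uv=np.atleast_2d(uv).astype(float)
    d=np.c_[uv,np.ones(len(uv))]@np.linalg.inv(c["intrinsics"]).T
    return -R.T@c["t"],d@R
def plane(n,uv,z):
    o,d=ray(n,uv);return o+d*((z-o[2])/d[:,2])[:,None]
def cloud(n,d):
    v,u=np.mgrid[:400,:640];o,r=ray(n,np.c_[u.ravel(),v.ravel()])
    return (o+r*d.reshape(-1,1)).reshape(400,640,3)
def proj(n,X):
    c=C[n];q=c["intrinsics"]@(c["R"]@np.asarray(X,float)+c["t"]);return q[:2]/q[2]
def orange(p):
    h=cv2.cvtColor(p,cv2.COLOR_RGB2HSV);return cv2.inRange(h,(9,150,110),(22,255,255))
def rect(xy):
    (c,s,a)=cv2.minAreaRect(np.float32(xy)*1000);
    if s[0]<s[1]: s=s[::-1];a+=90
    return np.round(c,1),np.round(s,1),round((a+90)%180-90,1)
E
python3 - <<'E'
from h import *
for n in("top","side"):
    z=np.load(n+"0.npz");p,d=z["p"],z["d"];P=cloud(n,d);m=orange(p)
    k,l,st,ce=cv2.connectedComponentsWithStats(m)
    for i in range(1,k):
        if st[i,4]<150: continue
        Q=P[(l==i)&(d>0)];
        b=Q[Q[:,2]>.05];s=Q[(Q[:,2]>.015)&(Q[:,2]<.03)];e=Q[(Q[:,2]>-.02)]
        print(n,ce[i].round(),st[i,4],"z pct",np.percentile(Q[:,2],[2,30,50,95]).round(4))
        if len(b)>5: print("  bar",rect(b[:,:2]),len(b),b[:,:2].mean(0).round(4));
        print("  disc",rect(s[:,:2]),cv2.minEnclosingCircle(np.float32(s[:,:2])*1000))
z=np.load("top0.npz");p,d=z["p"],z["d"];P=cloud("top",d)
h=cv2.cvtColor(p,cv2.COLOR_RGB2HSV)
w=(P[...,2]>.025)&(P[...,2]<.042)&(P[...,0]>.4)&(P[...,0]<.75)&(abs(P[...,1])<.25)&(h[...,2]<110)
k,l,st,ce=cv2.connectedComponentsWithStats(w.astype(np.uint8),connectivity=8)
i=1+st[1:,4].argmax();print("caddy",rect(P[l==i][:,:2]),st[i])
for n,b in(("top",(140,190,265,380)),("side",(160,270,325,405))):
    p=np.load(n+"0.npz")["p"][b[0]:b[1],b[2]:b[3]]
    cv2.imwrite(f"pics/{n}c.png",cv2.resize(p[:,:,::-1],None,fx=5,fy=5,interpolation=cv2.INTER_CUBIC))
for v in (150,155,160,165): print(P[v,275:370:6,2].round(3))
E
```

```text
top [420. 219.] 868 z pct [0.0169 0.0229 0.0253 0.0606]
  bar (array([ 440.8, -279.6]), array([75.2, 23.2]), 20.3) 198 [ 0.4405 -0.2788]
  disc (array([ 440.1, -279.1]), array([98.6, 98.1]), -63.2) ((440.39569091796875, -279.32513427734375), 51.02341079711914)
top [242. 220.] 873 z pct [0.0168 0.0228 0.0251 0.0604]
  bar (array([436.8, 260.6]), array([75.3, 22.9]), -4.6) 191 [0.4363 0.2603]
  disc (array([436.2, 259.5]), array([99.1, 97.7]), -88.5) ((436.0566711425781, 259.66302490234375), 50.64182662963867)
side [295. 172.] 199 z pct [0.0205 0.0306 0.0377 0.0523]
  bar (array([437.3, 244.4]), array([66.9, 10.5]), 0.6) 25 [0.4441 0.2453]
  disc (array([436.6, 246.7]), array([74.4, 15.7]), -8.2) ((436.9677734375, 249.47201538085938), 37.19389724731445)
side [295. 185.] 157 z pct [-0.001   0.0067  0.0107  0.0207]
  disc (array([435.5, 220.8]), array([94. , 46.1]), -2.1) ((436.2639465332031, 241.58399963378906), 47.03365707397461)
side [454. 214.] 248 z pct [0.0074 0.0338 0.0491 0.0693]
  bar (array([862.5, -36.9]), array([109.2,   8.8]), -0.3) 122 [ 0.8616 -0.0373]
  disc (array([868.2
[... 323 characters left out ...]
511901855469), 39.60603713989258)
side [321. 319.] 232 z pct [0.0016 0.0073 0.0118 0.0204]
  disc (array([ 439.7, -319.7]), array([93.4, 34.3]), -1.8) ((440.2041015625, -304.30615234375), 46.721160888671875)
caddy (array([604.3, -65.2]), array([129.7, 124.3]), -0.9) [329 145  42  42 131]
[0.004 0.001 0.126 0.122 0.121 0.115 0.011 0.006 0.007 0.007 0.077 0.127
 0.12  0.121 0.111 0.013]
[ 0.003  0.106  0.125  0.119  0.12   0.121  0.08   0.007 -0.002  0.009
  0.117  0.121  0.12   0.118  0.125  0.009]
[0.013 0.111 0.126 0.124 0.127 0.121 0.081 0.003 0.009 0.008 0.117 0.123
 0.126 0.121 0.121 0.001]
[0.001 0.081 0.121 0.12  0.118 0.111 0.077 0.005 0.005 0.002 0.112 0.118
 0.121 0.116 0.107 0.008]
```

View pics/topc.png

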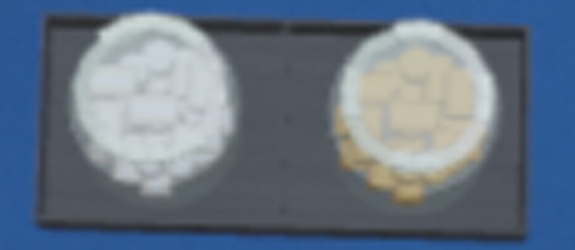

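View pics/sidec.png

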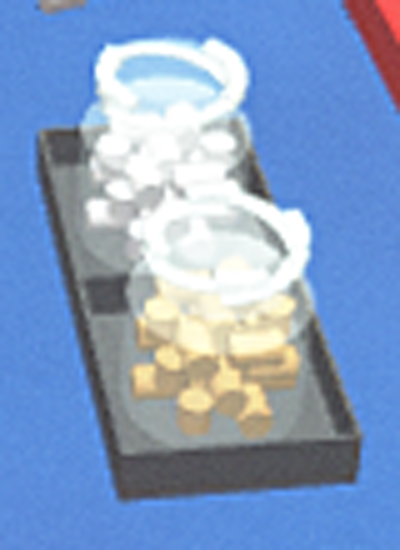

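The top crop puts the jar mouths near (295,159) and (349,159). The caddy outline runs from about (274,143) to (370,187), tilted by about 1°. The side crop shows the mouth rings clearly, at (359,176) and (370,209).

```bash
python3 - <<'E'
from h import *
print({n:(-C[n]["R"].T@C[n]["t"]).round(3) for n in C})
p,d=[np.load("top0.npz")[k] for k in "pd"];P=cloud("top",d)
hsv=cv2.cvtColor(p,cv2.COLOR_RGB2HSV)
m=((hsv[...,1]<140)).astype(np.uint8);m[:138]=0;m[195:]=0;m[:,:262]=0;m[:,385:]=0
k,l,st,ce=cv2.connectedComponentsWithStats(m);i=1+st[1:,4].argmax();M=l==i;print(st[i])
def edge(pts,n,z):
    vx,vy,x,y=cv2.fitLine(np.float32(plane(n,pts,z)[:,:2]),cv2.DIST_HUBER,0,1e-5,1e-5).ravel();return np.array([x,y]),np.degrees(np.arctan2(vy,vx))
rows=range(152,182);cols=[c for c in range(280,365) if not (283<c<312 or 332<c<365)]
print("left",edge([(np.where(M[r])[0][0]-.5,r) for r in rows],"top",.034))
print("right",edge([(np.where(M[r])[0][-1]+.5,r) for r in rows],"top",.034))
print("far",edge([(c,np.where(M[:,c])[0][0]-.5) for c in cols],"top",.034))
print("near",edge([(c,np.where(M[:,c])[0][-1]+.5) for c in range(280,365)],"top",0))
Q=P[(P[...,2]>.11)&(P[...,2]<.15)&M]
for s in(1,-1):
    q=Q[(Q[:,1]>0.0)==(s>0)];print("depth",len(q),np.median(q[:,2]),np.percentile(q[:,2],90),q.mean(0).round(4),cv2.minEnclosingCircle(np.float32(q[:,:2])*1000))
# white ring, both views: pixel masks with brightness
for n,boxes in(("top",[(140,172,278,314),(140,174,330,366)]),("side",[(165,190,342,377),(196,223,352,390)])):
    p=np.load(n+"0.npz")["p"];h=cv2.cvtColor(p,cv2.COLOR_RGB2HSV)
    for b in boxes:
        mm=np.zeros(p.shape[:2],np.uint8);mm[b[0]:b[1],b[2]:b[3]]=cv2.inRange(h,(0,0,200),(180,60 if n=="side" else 40,255))[b[0]:b[1],b[2]:b[3]]
        y,x=np.where(mm);hull=cv2.convexHull(np.c_[x,y].astype(np.int32)).reshape(-1,2)
        W=plane(n,hull,.122)[:,:2];e=cv2.fitEllipse(np.float32(W*1000));print(n,len(x),"ell",np.round(e[0],1),np.round(e[1],1),cv2.minEnclosingCircle(np.float32(W*1000)))
E
```

```text
{'top': array([0.296, 0.019, 1.499]), 'side': array([ 0.316, -1.023,  0.879])}
[ 272  142   99   46 4318]
left (array([0.5943095, 0.1727089], dtype=float32), np.float32(0.013731818))
right (array([ 0.5911738, -0.128039 ], dtype=float32), np.float32(-0.48427704))
far (array([0.67342675, 0.05323649], dtype=float32), np.float32(87.86607))
near (array([0.5426797 , 0.02077414], dtype=float32), np.float32(88.737274))
depth 668 0.1205882899740548 0.12511176867729906 [0.6077 0.0987 0.1203] ((608.6434936523438, 99.33151245117188), 43.820072174072266)
depth 659 0.12029783936464344 0.12476950000510309 [ 0.6038 -0.0543  0.12  ] ((605.3274536132812, -54.81937026977539), 43.7306022644043)
top 466 ell [606.6  95.8] [79.8 86.1] ((607.6000366210938, 95.28946685791016), 43.308773040771484)
top 123 ell [604.1 -55.1] [80.5 82.9] ((604.48681640625, -55.28270721435547), 41.674285888671875)
side 512 ell [600.5  60.2] [ 98.5 144.1] ((596.4422607421875, 67.66669464111328), 65.89640808105469)
side 761 ell [595.4 -77.7] [107.5 138.5] ((595.4076538085938, -75.66766357421875), 67.00679016113281)
```

```bash
python3 - <<'E'
from h import *
p,d=[np.load("top0.npz")[k] for k in "pd"];P=cloud("top",d);m=orange(p)
for s in(-1,1):
    w=(m>0)&(P[...,2]>.045)&(s*P[...,1]>.15)&(P[...,0]<.55)
    v,u=np.where(w);q=plane("top",np.c_[u,v],.059)[:,:2];c=np.cov(q.T);e,V=np.linalg.eigh(c);a=V[:,1]
    print(q.mean(0).round(4),np.sqrt(e*12).round(4),np.degrees(np.arctan(a[1]/a[0])))
E
```

```text
[ 0.44   -0.2779] [0.0245 0.075 ] 20.751780156948275
[0.463  0.3533] [0.0667 0.4285] 73.63978049697076
```

arm_command:
  deltas: "4 4.5 -1 0; 8 9 -2 0.01; 12 13.5 -3 0.02; 16 18 -4 0.03; 20 22.5 -6 0.03; 24 28 -8 0.03; 24.9 29 -10 0.03; 24.9 29 -11 0.03"
  hand: 0.75

```text
clock: 0.9
position: [0.4407, -0.2785, 0.1401]
tcp_rot: [-0.177, 0.984, -0.001, 0.001]
wrist_force: [-0.3, -1.2, -0.8]
grip_width: 0.0641
grip_force: 0.0
```

arm_command:
  deltas: "0 0 -2 0; 0 0 -5 0; 0 0 -7 0; 0 0 -8.8 0; 0 0 -8.8 0; 0 0 -8.8 0; 0 0 -8.8 0; 0 0 -8.8 0"

```text
clock: 1.7
position: [0.4398, -0.2805, 0.053]
tcp_rot: [-0.176, 0.984, -0.0, 0.001]
wrist_force: [0.6, 0.1, 0.3]
grip_width: 0.0641
grip_force: 0.0
```

arm_command:
  deltas: "0 0 -0.4 0; 0 0 -0.4 0; 0 0 -0.4 0; 0 0 -0.4 0; 0 0 -0.4 0; 0 0 -0.4 0; 0 0 -0.4 0; 0 0 -0.4 0"
  hand: 0
  squeeze: 60

```text
clock: 2.5
position: [0.4392, -0.2803, 0.0479]
tcp_rot: [-0.176, 0.984, -0.0, 0.0]
wrist_force: [-0.1, 1.0, 1.8]
grip_width: 0.0214
grip_force: 60.0
```

arm_command:
  deltas: "0 0 0 0; 0 0 1 0; 0 0 4 0; 0 0 8 0; 0 0 12 0; 0 0 15 0; 0 0 15 0; 0 0 15 0"

```text
clock: 3.3
position: [0.4392, -0.28, 0.1981]
tcp_rot: [-0.176, 0.984, 0.0, 0.0]
wrist_force: [-1.0, 0.7, -2.3]
grip_width: 0.0207
grip_force: 59.7
```

arm_command:
  deltas: "2 3 1 0.149; 4 6 2 0.298; 7 9 2 0.447; 9 12 2 0.596; 11 15 2 0.745; 13 18 2 0.894; 15 20.5 2 1.043; 16.6 22.5 2 1.192"

```text
clock: 4.1
position: [0.6052, -0.0535, 0.2152]
tcp_rot: [-0.701, 0.713, 0.001, -0.001]
wrist_force: [0.8, -0.3, -0.8]
grip_width: 0.0213
grip_force: 59.6
```

arm_command:
  deltas: "0 0 0 0.149; 0 0 0 0.298; 0 0 0 0.447; 0 0 0 0.596; 0 0 0 0.7; 0 0 0 0.7; 0 0 0 0.7; 0 0 0 0.7"

```text
clock: 4.9
position: [0.6049, -0.0552, 0.217]
tcp_rot: [0.901, -0.434, -0.001, 0.0]
wrist_force: [0.5, -0.4, -1.2]
grip_width: 0.0206
grip_force: 59.6
```

```bash
cat > snap.py <<'E'
from h import *
import sys
o=bot.get_obs();a=o["tcp_rot"];print(o["position"].round(4),"yaw",round(np.degrees(2*np.arctan2(a[1],a[0]))%180,2))
t=sys.argv[1];pp=[]
for n in("top","side"):
    p,d=bot.grab_frame(n);np.savez(f"{n}{t}.npz",p=p,d=d);pp.append(p)
cv2.imwrite(f"pics/s{t}.png",np.vstack([cv2.resize(pp[0][100:250,230:430],None,fx=4,fy=4)[:300],cv2.resize(pp[1][110:260,250:450],None,fx=4,fy=4)[:300]][:]) [:,:,::-1]) if 0 else cv2.imwrite(f"pics/s{t}.png",np.hstack([cv2.resize(pp[0][90:240,220:420],(400,300)),cv2.resize(pp[1][80:230,260:460],(400,300))])[:,:,::-1])
E
python3 snap.py 1
```

```text
[ 0.6049 -0.0552  0.217 ] yaw 128.61
```

View pics/s1.png

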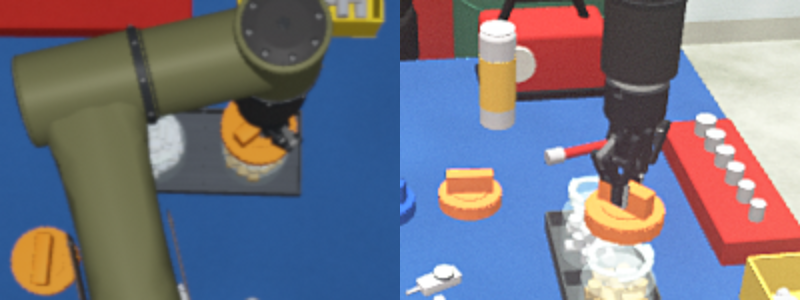

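The held lid is over the right jar and looks level: near (348,154) in the top frame and (372,187) in the side frame. Next I measure its axis from the silhouette extremes in both views, and do the same for the untouched lid as a check.

```bash
cat >> h.py <<'E'
def ext(n,p,b,f=6):
    q=cv2.resize(p[b[0]:b[1],b[2]:b[3]],None,fx=f,fy=f,interpolation=cv2.INTER_CUBIC)
    m=cv2.morphologyEx(orange(q),cv2.MORPH_OPEN,np.ones((5,5)))
    k,l,st,ce=cv2.connectedComponentsWithStats(m)
    g=l==1+st[1:,4].argmax();v,u=np.where(g)
    f_=lambda x:(x+.5)/f-.5
    vs=(v[u==u.min()].mean()+v[u==u.max()].mean())/2
    return f_(u.min())+b[2],f_(u.max())+b[2],f_(vs)+b[0]
def axis(tag,bt,bs,z):
    L=[]
    for n,b in(("top",bt),("side",bs)):
        p=np.load(f"{n}{tag}.npz")["p"];l,r,v=ext(n,p,b)
        a,c,e=(plane(n,[((l+r)/2,v+k)],z)[0,:2] for k in(-8,8,0))
        w=np.linalg.norm(plane(n,[(l,v)],z)-plane(n,[(r,v)],z))
        t=(c-a)/np.linalg.norm(c-a);L.append((np.array([-t[1],t[0]]),e));print(n,round(l,1),round(r,1),round(v,1),"width",w.round(4),"mid",e.round(4))
    A=np.array([x[0] for x in L]);return np.linalg.solve(A,[x[0]@x[1] for x in L])
E
python3 - <<'E'
from h import *
print("lidL rest",axis("0",(195,245,220,268),(155,195,272,318),.012))
print("lidR rest",axis("0",(195,245,400,442),(280,330,292,348),.012))
print("held",axis("1",(130,175,325,375),(165,205,345,400),.182))
p=np.load("top1.npz")["p"]
E
```

```text
top 225.9 259.1 220.4 width 0.1008 mid [0.4357 0.2605]
side 282.4 306.8 171.3 width 0.0806 mid [0.4415 0.2913]
lidL rest [0.43824876 0.26057961]
top 403.8 437.1 219.2 width 0.1016 mid [ 0.442  -0.2811]
side 300.1 341.4 309.2 width 0.0963 mid [ 0.4405 -0.2973]
lidR rest [ 0.44299172 -0.28110164]
top 330.2 362.4 159.8 width 0.0882 mid [ 0.5879 -0.0472]
side 352.2 391.2 186.2 width 0.1003 mid [ 0.6057 -0.06  ]
held [ 0.60873317 -0.04720414]
```

arm_command:
  deltas: "0.1 0 -1 0; 0.1 0 -2 0; 0.1 0 -3 0; 0.1 0 -4 0; 0.1 0 -4.6 0; 0.1 0 -4.9 0; 0.1 0 -5.1 0; 0.1 0 -5.1 0"

```text
clock: 5.8
position: [0.6062, -0.0553, 0.1668]
tcp_rot: [0.902, -0.433, 0.0, 0.0]
wrist_force: [-0.2, -0.4, -0.2]
grip_width: 0.0212
grip_force: 59.6
```

arm_command:
  deltas: "0 0 -0.1 0; 0 0 -0.2 0; 0 0 -0.3 0; 0 0 -0.4 0; 0 0 -0.4 0; 0 0 -0.4 0; 0 0 -0.4 0; 0 0 -0.4 0"

```text
clock: 6.6
position: [0.6062, -0.0552, 0.1628]
tcp_rot: [0.902, -0.433, 0.0, 0.0]
wrist_force: [-0.2, -0.1, -1.3]
grip_width: 0.0209
grip_force: 59.8
```

arm_command:
  deltas: "0 0 -0.1 0; 0 0 -0.2 0; 0 0 -0.2 0; 0 0 -0.3 0; 0 0 -0.3 0; 0 0 -0.3 0; 0 0 -0.3 0; 0 0 -0.3 0"

```text
clock: 7.4
position: [0.6064, -0.0553, 0.1623]
tcp_rot: [0.902, -0.432, 0.001, -0.0]
wrist_force: [-4.3, 2.4, 9.1]
grip_width: 0.0206
grip_force: 61.2
```

```bash
python3 snap.py 2; python3 -c "
from h import *
o=bot.get_obs();print(o['wrist_force'].round(1),o['ft_torque'].round(2))"
```

```text
[ 0.6064 -0.0553  0.1623] yaw 128.75
[-3.6  2.4  9.4] [ 0.71  1.64 -0.13]
```

arm_command:
  deltas: "0 0 0.3 0; -0.15 0.1 0.3 0; -0.15 0.1 0.2 0; -0.15 0.1 0.1 0; -0.15 0.1 0 0; -0.15 0.1 -0.1 0; -0.15 0.1 -0.1 0; -0.15 0.1 -0.1 0"

```text
clock: 8.3
position: [0.6049, -0.0542, 0.1621]
tcp_rot: [0.902, -0.432, 0.001, -0.0]
wrist_force: [-6.4, 4.0, 13.8]
grip_width: 0.0209
grip_force: 62.0
```

```bash
python3 -c "
from h import *
o=bot.get_obs();print(o['position'].round(4),o['wrist_force'].round(1),o['ft_torque'].round(2))"
```

```text
[ 0.6049 -0.0542  0.1621] [-6.4  4.  13.8] [ 1.09  2.53 -0.1 ]
```

View pics/s2.png

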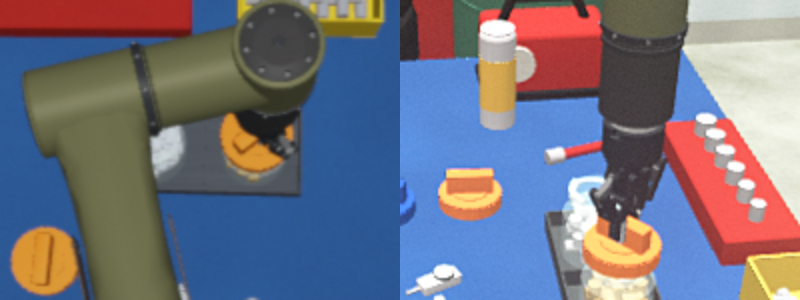

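The top and side frames both show the lid seated high on the right jar, at about (348,159) and (370,201). Its height is unchanged after a 1.8 mm shift, so it is riding on the ribs. Next I try it on the left jar.

arm_command:
  deltas: "0 0 2.5 0; 0 0 4.5 0; 0.1 4 5 0; 0.2 8 5 0; 0.3 12 5 0; 0.4 15.3 5 0; 0.4 15.3 4.5 0; 0.4 15.3 4.5 0"

```text
clock: 9.1
position: [0.6081, 0.0994, 0.2019]
tcp_rot: [0.902, -0.432, -0.001, 0.001]
wrist_force: [-0.4, 0.6, -1.5]
grip_width: 0.0211
grip_force: 59.7
```

arm_command:
  deltas: "0 0 -1 0; 0 0 -2 0; 0 0 -3 0; 0 0 -3.8 0; 0 0 -4.1 0; 0 0 -4.3 0; 0 0 -4.3 0; 0 0 -4.3 0"

```text
clock: 9.9
position: [0.6089, 0.0988, 0.1613]
tcp_rot: [0.902, -0.433, 0.0, -0.0]
wrist_force: [-0.0, -0.3, -0.7]
grip_width: 0.0209
grip_force: 59.7
```

arm_command:
  deltas: "0 0 -0.1 0; 0 0 -0.2 0; 0 0 -0.3 0; 0 0 -0.3 0; 0 0 -0.3 0; 0 0 -0.3 0; 0 0 -0.3 0; 0 0 -0.3 0"

```text
clock: 10.7
position: [0.6087, 0.0988, 0.1577]
tcp_rot: [0.902, -0.433, 0.0, 0.0]
wrist_force: [1.0, 0.0, -1.8]
grip_width: 0.0213
grip_force: 59.7
```

arm_command:
  deltas: "0 0 -0.1 0; 0 0 -0.2 0; 0 0 -0.3 0; 0 0 -0.3 0; 0 0 -0.3 0; 0 0 -0.3 0; 0 0 -0.3 0; 0 0 -0.3 0"

```text
clock: 11.5
position: [0.6087, 0.0988, 0.1548]
tcp_rot: [0.902, -0.433, 0.0, 0.0]
wrist_force: [0.1, -0.6, -1.2]
grip_width: 0.0212
grip_force: 59.7
```

arm_command:
  deltas: "0 0 -0.1 0; 0 0 -0.1 0; 0 0 -0.2 0; 0 0 -0.2 0; 0 0 -0.2 0; 0 0 -0.2 0; 0 0 -0.2 0; 0 0 -0.2 0"

```text
clock: 12.3
position: [0.6086, 0.0987, 0.1528]
tcp_rot: [0.902, -0.433, 0.0, 0.0]
wrist_force: [-0.1, 0.6, -1.8]
grip_width: 0.0211
grip_force: 59.7
```

arm_command:
  deltas: "0 0 -0.1 0; 0 0 -0.1 0; 0 0 -0.2 0; 0 0 -0.2 0; 0 0 -0.2 0; 0 0 -0.2 0; 0 0 -0.2 0; 0 0 -0.2 0"

```text
clock: 13.1
position: [0.6088, 0.0988, 0.1524]
tcp_rot: [0.902, -0.433, 0.001, -0.0]
wrist_force: [-4.9, 1.9, 6.9]
grip_width: 0.0216
grip_force: 60.8
```

arm_command:
  deltas: "0 0 -0.05 -0.1; 0 0 -0.11 -0.2; 0 0 -0.17 -0.3; 0 0 -0.23 -0.4; 0 0 -0.28 -0.5; 0 0 -0.34 -0.6; 0 0 -0.4 -0.7; 0 0 -0.4 -0.72"

```text
clock: 13.9
position: [0.6095, 0.0979, 0.1489]
tcp_rot: [-0.69, 0.724, -0.001, 0.001]
wrist_force: [-1.5, -2.5, 6.4]
grip_width: 0.0208
grip_force: 60.9
```

```bash
python3 snap.py 3; python3 -c "
from h import *
o=bot.get_obs();print(o['position'].round(4),o['wrist_force'].round(1),o['ft_torque'].round(2))"
```

```text
[0.6095 0.0979 0.1489] yaw 87.3
[0.6095 0.0979 0.1489] [-2.1 -2.6  6.8] [-0.76  0.54  0.06]
```

arm_command:
  deltas: "0 0 0.1 0; 0 0 0.1 0; 0 0 0.1 0; 0 0 0.1 0; 0 0 0.1 0; 0 0 3 0; 0 0 7 0; 0 0 9 0"
  hand: 0.75

```text
clock: 14.8
position: [0.6094, 0.0986, 0.2406]
tcp_rot: [-0.691, 0.722, -0.001, 0.002]
wrist_force: [-0.1, -0.2, 0.3]
grip_width: 0.0641
grip_force: 0.0
```

```bash
python3 -c "
from h import *
o=bot.get_obs();print(o['position'].round(4),o['grip_width'],o['wrist_force'].round(1),o['ft_torque'].round(2))"
```

```text
[0.6094 0.0986 0.2406] 0.064116771468697 [-0.1 -0.2  0.3] [ 0.03 -0.09  0.03]
```

arm_command:
  deltas: "-2 2 0 0.145; -4 4 0 0.29; -6 6 0 0.435; -8 8 0 0.58; -10.5 10 -1 0.725; -13 12.5 -3 0.87; -15.5 14.5 -5 1.015; -17.3 16.2 -7 1.16"

```text
clock: 15.6
position: [0.4343, 0.2617, 0.1662]
tcp_rot: [0.975, -0.222, 0.0, -0.0]
wrist_force: [-0.2, 0.3, 0.0]
grip_width: 0.0642
grip_force: 0.0
```

arm_command:
  deltas: "0 0 -1 0.14; 0 0 -2 0.28; 0 0 -3 0.367; 0 0 -3 0.367; 0 0 -3 0.367; 0 0 -3 0.367; 0 0 -3 0.367; 0 0 -3 0.367"

```text
clock: 16.4
position: [0.4358, 0.2608, 0.1372]
tcp_rot: [0.999, -0.044, 0.0, -0.0]
wrist_force: [0.5, -0.1, -0.5]
grip_width: 0.0639
grip_force: 0.0
```

```bash
python3 - <<'E'
from h import *
import os
os.system("python3 snap.py 4")
for n,b in(("top",(185,255,205,285)),):
    p=np.load(n+"4.npz")["p"]
    cv2.imwrite("pics/c4.png",np.hstack([cv2.resize(p[130:255,200:360],(480,375)),cv2.resize(np.load("side4.npz")["p"][140:240,260:345],(319,375))])[:,:,::-1])
E
```

```text
[0.4358 0.2608 0.1372] yaw 174.93
```

View pics/c4.png

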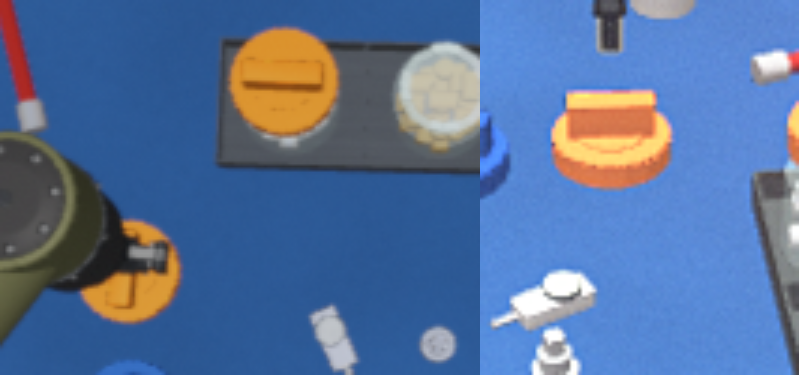

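The crop shows the first lid low on the left jar, around (295,157) in the top frame, with its bar along the caddy. The gripper stands over the second lid at (243,220).

arm_command:
  deltas: "0 0 -3 0; 0 0 -6 0; 0 0 -8 0; 0 0 -9 0; 0 0 -9 0; 0 0 -9 0; 0 0 -9 0; 0 0 -9 0"

```text
clock: 17.3
position: [0.4361, 0.2613, 0.0479]
tcp_rot: [0.999, -0.044, 0.001, -0.001]
wrist_force: [-0.7, 0.5, 0.2]
grip_width: 0.0638
grip_force: 0.0
```

arm_command:
  deltas: "0 0 0 0; 0 0 0 0; 0 0 0 0; 0 0 0 0; 0 0 0 0; 0 0 0 0; 0 0 0 0; 0 0 0 0"
  hand: 0

```text
clock: 18.1
position: [0.4358, 0.2609, 0.0471]
tcp_rot: [0.999, -0.044, 0.0, -0.0]
wrist_force: [-0.8, 0.5, 3.3]
grip_width: 0.0213
grip_force: 59.9
```

arm_command:
  deltas: "0 0 1 0; 0 0 4 0; 0 0 8 0; 0 0 12 0; 0 0 16 0; 0 0 18 0; 0 0 18 0; 0 0 18 0"

```text
clock: 18.9
position: [0.4353, 0.2607, 0.2261]
tcp_rot: [0.999, -0.044, -0.001, 0.0]
wrist_force: [-0.0, -0.3, -2.2]
grip_width: 0.0212
grip_force: 59.5
```

arm_command:
  deltas: "2 -4 1 -0.1; 4 -8 1 -0.2; 6 -12 1 -0.3; 8 -16 1 -0.4; 10.5 -20 1 -0.5; 13 -24 1 -0.6; 15 -28 1 -0.7; 17 -31.6 1 -0.807"

```text
clock: 19.7
position: [0.6055, -0.0573, 0.2342]
tcp_rot: [0.901, -0.435, -0.002, 0.001]
wrist_force: [0.4, 0.4, -1.5]
grip_width: 0.0213
grip_force: 59.5
```

arm_command:
  deltas: "0 0 0 0; 0 0 -2 0; 0 0 -4 0; 0 0 -6 0; 0 0 -6.5 0; 0 0 -7 0; 0 0 -7 0; 0 0 -7 0"

```text
clock: 20.5
position: [0.6059, -0.0552, 0.1676]
tcp_rot: [0.902, -0.433, 0.001, -0.0]
wrist_force: [0.6, 0.2, -0.9]
grip_width: 0.0211
grip_force: 59.5
```

Lowering to just above the expected thread contact (0.1526).

arm_command:
  deltas: "0 0 -0.2 0; 0 0 -0.4 0; 0 0 -0.6 0; 0 0 -0.8 0; 0 0 -0.8 0; 0 0 -0.8 0; 0 0 -0.8 0; 0 0 -0.8 0"

```text
clock: 21.3
position: [0.6057, -0.0552, 0.1589]
tcp_rot: [0.902, -0.433, 0.0, -0.0]
wrist_force: [0.4, 0.0, -1.1]
grip_width: 0.021
grip_force: 59.5
```

arm_command:
  deltas: "0 0 -0.2 0; 0 0 -0.4 0; 0 0 -0.6 0; 0 0 -0.6 0; 0 0 -0.6 0; 0 0 -0.6 0; 0 0 -0.6 0; 0 0 -0.6 0"

```text
clock: 22.1
position: [0.6057, -0.0553, 0.1528]
tcp_rot: [0.902, -0.433, 0.0, 0.0]
wrist_force: [-0.3, 0.5, -2.4]
grip_width: 0.0211
grip_force: 59.5
```

arm_command:
  deltas: "0 0 -0.1 0; 0 0 -0.2 0; 0 0 -0.25 0; 0 0 -0.25 0; 0 0 -0.25 0; 0 0 -0.25 0; 0 0 -0.25 0; 0 0 -0.25 0"

```text
clock: 22.9
position: [0.6058, -0.0552, 0.1516]
tcp_rot: [0.902, -0.433, 0.001, -0.0]
wrist_force: [-2.7, 1.8, 6.3]
grip_width: 0.0212
grip_force: 60.5
```

arm_command:
  deltas: "0 0 -0.05 -0.1; 0 0 -0.11 -0.2; 0 0 -0.17 -0.3; 0 0 -0.23 -0.4; 0 0 -0.28 -0.5; 0 0 -0.34 -0.6; 0 0 -0.4 -0.7; 0 0 -0.4 -0.72"

```text
clock: 23.7
position: [0.6061, -0.0562, 0.1482]
tcp_rot: [-0.69, 0.724, -0.001, 0.0]
wrist_force: [-1.9, -1.4, 5.2]
grip_width: 0.0212
grip_force: 60.6
```

arm_command:
  deltas: "0 0 0 0; 0 0 0 0; 0 0 0 0; 0 0 0 0; 0 0 0 0; 0 0 0 0; 0 0 0 0; 0 0 0 0"

```text
clock: 24.5
position: [0.6062, -0.0561, 0.1481]
tcp_rot: [-0.691, 0.723, -0.001, 0.0]
wrist_force: [-0.9, -2.5, 5.1]
grip_width: 0.021
grip_force: 60.5
```

Release, go up and clear away sideways for a look.

arm_command:
  deltas: "0 0 0.1 0; 0 0 0.1 0; 0 0 0.1 0; 0 0 0.1 0; 0 0 0.1 0; 0 0 3 0; 0 0 7 0; 0 0 10 0"
  hand: 0.75

```text
clock: 25.3
position: [0.6058, -0.0555, 0.2486]
tcp_rot: [-0.691, 0.722, -0.001, 0.0]
wrist_force: [0.4, 0.4, 0.5]
grip_width: 0.0639
grip_force: 0.0
```

arm_command:
  deltas: "-1 -4 1 0; -3 -8 2 0; -5 -12 2 0; -7 -16 2 0; -9 -20 2 0; -11 -24 2 0; -13 -28 2 0; -13 -28 2 0"

```text
clock: 26.1
position: [0.4732, -0.339, 0.2663]
tcp_rot: [-0.689, 0.724, -0.0, -0.001]
wrist_force: [-0.2, -0.6, 0.1]
grip_width: 0.0642
grip_force: 0.0
```

```bash
python3 - <<'E'
from h import *
import os
os.system("python3 snap.py 5")
P={n:np.load(n+"5.npz") for n in C}
cv2.imwrite("pics/c5.png",np.hstack([cv2.resize(P["top"]["p"][130:200,265:385],(480,280)),cv2.resize(P["side"]["p"][150:270,320:410],(300,280))])[:,:,::-1])
p,d=P["top"]["p"],P["top"]["d"];Q=cloud("top",d);m=orange(p)>0
for s,J in((1,(.609,.0993)),(-1,(.6056,-.0547))):
    k=m&(np.hypot(Q[...,0]-J[0],Q[...,1]-J[1])<.08)&(Q[...,2]>.1)
    b=Q[k&(Q[...,2]>.15)];t=Q[k&(Q[...,2]>.105)&(Q[...,2]<.135)]
    A=np.c_[t[:,:2]-J,np.ones(len(t))];f=np.linalg.lstsq(A,t[:,2],rcond=None)[0]
    print("bar z",np.median(b[:,2]).round(4),rect(b[:,:2]),"disc z/tilt",f.round(3),"circ",cv2.minEnclosingCircle(np.float32(t[:,:2])*1000))
E
```

```text
[ 0.4732 -0.339   0.2663] yaw 87.18
bar z 0.1595 (array([609.9, 100.6]), array([73.3, 22.9]), 89.2) disc z/tilt [0.009 0.011 0.125] circ ((609.5357055664062, 100.14582824707031), 51.311100006103516)
bar z 0.159 (array([606.6, -54.7]), array([75.9, 23.6]), 88.2) disc z/tilt [0.022 0.003 0.125] circ ((606.52880859375, -54.19827651977539), 51.67744445800781)
```

View pics/c5.png

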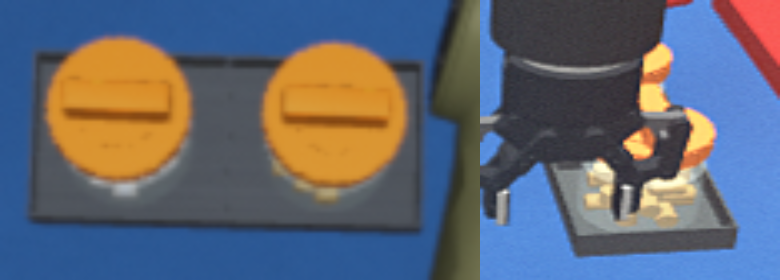

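The final frame shows both lids low and level, at (295,158) and (349,158), with bars in line with the caddy (89.2° and 88.2°). The bar tops are at 159–160 mm, which matches a lid point 8.5 mm above the rim. The arm touches nothing.

```bash
python3 -c "
from workcell import bot
print(bot.close_job())"
```

```text
the job is handed in; nothing more can be done
None
```

Both lids look fully home on their matching jars with their bars in line, and I handed the job in at about 26 s; the hand-in returned no verdict, so that comes from my own final measurements.

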